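# Cock the desoldering pump and hold the board holder's sprung jaw open

## Task

Get the bench ready for desoldering: first press the desoldering pump's plunger all the way down to its stop so that it latches, then take the sprung jaw of the board holder and pull it out until the ring mark on its rod has just come out of the tube's mouth. Finish while still holding the jaw there in the gripper, so that a colleague can drop the board in; leave the other things on the bench where they are.

Things in the scene. Friction and masses are not known exactly. Their poses are not given: they have to be found in the camera images.
- pump: desoldering pump standing nose down in its weighted stand (a steel foot 80 x 80 x 14 mm with a 32 mm sleeve, aluminium pump barrel 22 mm wide up to 198 mm height); stand and barrel do not move. Origin: centre of the foot's underside; z up along the barrel. On the barrel's -x side, 155 mm up, a small white release button (press it in and the plunger springs up again: leave it alone)
- plunger_top (a point): centre of the flat top of the plunger's black thumb knob (25 mm wide, 13 mm thick, on a 7 mm rod); 256 mm above the bench when up, 211 mm at the stop
- plunger (a joint): how far the plunger is pressed straight down, m: 0 up, 0.045 at its stop. Its spring pushes back with 5 N at the top, about 12 N at the stop; from 25 to 32 mm it passes a light catch (a few N more). Pressed to the stop it latches, and when let go rests at about 0.0425
- holder: circuit-board holder: grey cast base 110 x 170 x 14 mm that does not move, on it a level aluminium tube (24 mm wide, axis 75 mm up) along the holder's y axis, with a 30 mm dark collar at its +y end (top of the collar 90 mm up). A fixed slotted jaw stands over the -y end, an equal sprung jaw at the +y end faces it, 115 mm from it when closed. Origin: under the base, below the tube; z up, the sprung jaw is pulled along +y
- jaw_top (a point): middle of the top edge of the sprung jaw, 145 mm above the bench. The jaw is an upright aluminium bar 14 mm thick along the holder's y, 70 mm long along its x, from 105 to 145 mm up, on an arm 28 mm long along x and equally thick from 58 to 108 mm up; both its sides are free for fingers down to 95 mm above the bench. Its y axis is the pull direction
- jaw (a joint): how far the sprung jaw and its rod are pulled out, m: 0 closed, 0.050 with the ring mark just fully out of the tube's mouth, end of travel 0.080. The inner spring pulls it back with 5 N closed, 10.5 N at the mark
- rod_mark (a point): middle of the tube-side edge of the ring mark, the only one, a black band 3 mm wide round the 12 mm steel rod; inside the tube while the jaw is closed
- tube_mouth (a point): centre of the tube's mouth, where the rod comes out at the collar's +y face, 75 mm above the bench
- spray_can: bystander: white spray can of contact cleaner, 53 mm wide, 162 mm tall, standing; origin under its centre
- board: bystander: the circuit board to be worked on, 100 x 160 mm, up to 20 mm high with its parts, lying flat; origin under its centre
- solder_reel: bystander: reel of solder, 56 mm wide, 48 mm tall, standing on its flange; origin under its centre
- screwdriver: bystander: screwdriver 180 mm long, lying; origin under its middle
There are look-alikes about, which are no part of the job. Several things have the shape of the holder; the one meant has the colours described above.

How it is judged (in metres and radians):
On the way, in this order (a step that is already met when the one before it is completed fails the run):
1. the pump's plunger is pressed down to its stop (value of joint plunger above 0.0432 m), for 0.1 s.
2. the sprung jaw is held in the fingers at its mark (value of joint jaw between 0.047 and 0.056 m and contact force between jaw and the fingers above 3 N), for 0.2 s.
At the end, for the whole second after the job is handed in: The plunger is latched down (41 mm or more), and the fingers hold the sprung jaw still against its spring (more than 3 N), 47 to 56 mm out: from the ring mark just showing at the tube's mouth to 6 mm past it (all of step 2 and value of joint plunger above 0.041 m and velocity of joint jaw between -0.01 and 0.01 m/s); the arm keeps its last pose, push and grip.
It fails at once if the spray can is knocked or shifted (distance of spray_can from where it was at the start of the episode above 0.02 m).
It fails at once if the board is shifted (distance of board from where it was at the start of the episode above 0.02 m).
It fails at once if the solder reel is shifted (distance of solder_reel from where it was at the start of the episode above 0.02 m).
It fails at once if the screwdriver is shifted (distance of screwdriver from where it was at the start of the episode above 0.02 m).
It also fails if it takes over 45 s, if anything falls off the work surface, if the arm or the gripper's body presses on something with over 40 N, if the wrist force passes 120 N, or if a joint passes its speed limit or range.

## Robot

A 6-joint arm with a two-finger parallel gripper is mounted at the origin on the work surface. World frame = base frame: x ahead of the robot, y to its left, z up, the work surface at z = 0. Lengths are in mm, angles in degrees, forces in N, time in s.
With the tool pointing down it reaches from about 325 to 900 mm from the base axis. Payload 6.1 kg.
Tool frame: the origin (TCP) lies on the centre line of the jaws, within the pads' length; the fingertips stand 19 mm ahead of it and the grasp point (between the pads) is the TCP (r.tip_reach is the distance from the TCP to the fingertips, in mm); y points along the fingers, z is the direction in which the jaws open and shut, and the axes are right-handed (so a half turn about y gives the same grasp; the last joint's range is limited). The gripper opens to 85 mm and grips with 20 to 120 N. Pads are 22 mm wide; open, the fingers measure 114 mm over their backs; the gripper's body (76 mm by 85 mm) begins 54 mm behind the grasp point. The pads swing forward as they close: fully open they stand 13 mm farther back than shut.
Start: joints at [-74.891, 12.628, 87.462, -0, 79.91, -7.225], TCP at [237.495, -578.111, 250.3] pointing down, gripper open.
Joint ranges: [-170.65, 170.65], [-52.31, 119.04], [5.05, 147.46], [-71.25, 251.25], [11.57, 151.72], [-153.62, 153.62]. Speed limits (degrees/s): [147.25, 147.25, 172.46, 180, 180, 180].

## Interface

Orientations are given as [roll, pitch, yaw] about the fixed x, y, z axes, in that order (R = Rz(yaw) Ry(pitch) Rx(roll)).
In Python, from cell import monitor, cams, workorder, r gives the robot as it stands.
- The arm moves only by the tool send_rows, never from a script. Its argument "motion" is a list that holds one entry, the list of rows, each a list of 5 numbers: the finger opening in mm, from 0 to 85.4, then the shift along the tool's x, y, z in mm, then the turn about the tool's y in units of 5 degrees (1.0 is 5 degrees). A call has 1 to 8 rows; each row is the pose to reach, as a shift and turn from the pose measured when the call began, along the tool's axes at that moment; what a row does not reach only later rows make up. A row lasts 1/10 s, in which the tool goes at most 50 mm and 8.59 degrees, less where a joint would pass 70% of its speed; a pose out of reach is approached as far as the arm can. A call with a gripper value outside its range is refused whole. The fingers move at their own pace and stop on an object; "force" is the grip in N (left out, the last holds). Time passes only in rows, so rows that repeat a pose let the fingers close. It gives the time, the measured TCP pose, the force and the opening at its end, in the units of the state.
- monitor.state(): the state, without advancing time (a new reading comes with each control period).
- cams.grab_frame(name): name is "scene" or "side" or "wrist"; returns the picture (384x512x3 uint8, red, green, blue); there is no depth.
- cams.get_calibration(name): a dict with "mtx" (3x3 intrinsics, pixels), "eye" and "attitude" of the camera in the world; the wrist camera has in their place "T_tool_cam" (4x4, takes a point from camera to tool coordinates, whose origin is the TCP and whose axes are the tool frame's). Camera axes: x right, y down, z forward; pixel columns grow to the right and rows downward; lengths in mm; the calibration is good to about 2 mm. A picture is of the moment at which its call begins: read the wrist's pose just before it. get_calibration takes no time and is no camera call.
- workorder.finish_job(): hands the job in, once; it reports no verdict.
The state is a dict: "clock": time; "joints": joint angles; "joint_velocities": joint speeds; "joint_torque": joint torques, N m; "eef_pos": TCP position; "tool_rot": TCP orientation; "force": force on the tool from outside, world axes, zero at the start; "moment": the same for the moment, N m; "grip_width": opening from 0.0 (shut) to 1.0 (fully open).
Only numpy, scipy, OpenCV 4.12 (cv2) and the standard library are available. Lean on these libraries where they do the work, as an engineer would, in place of code of your own. Each camera call takes 0.05 s, during which the arm holds its last target.

## Working session

There is one attempt and no reset: what is moved stays moved. The work goes in short steps, Python scripts to look and compute and a tool call to move; the robot and the scene stay as the last step left them, time stands still between calls to the robot, and variables do not carry over. Pictures are saved under pics/ and viewed, and the job is handed in when it is done.

Besides the shell and the picture viewer there is one more tool, called after ">>>" by a JSON object that holds its "api" and its "payload". send_rows: Moves the arm, as the interface text tells. Its arguments: {"type":"object","properties":{"motion":{"type":"array","items":{"type":"array","items":{"type":"array","items":{"type":"number"}}}},"force":{"type":"number"}},"required":["motion"]}

```bash
ls; mkdir -p pics
cat > h.py <<'E'
import numpy as np,cv2
from cell import monitor,cams,workorder,r
def snap(n,f,crop=None,s=1):
    im=cams.grab_frame(n); cv2.imwrite('pics/'+f+'_raw.png',im[:,:,::-1])
    return im
E
python3 - <<'E'
from h import *
print(monitor.state())
for n in ['scene','side']:
    print(n,cams.get_calibration(n)); im=snap(n,n+'0')
print(cams.get_calibration('wrist')); snap('wrist','wrist0')
E
```

```text
pics
{'clock': 0.0, 'joints': array([-7.48899842e+01,  1.26745941e+01,  8.75240919e+01, -4.04245270e-04,
        7.99100572e+01, -7.22409088e+00]), 'joint_velocities': array([-0.04822481,  0.10700779,  0.0101642 ,  0.00903188, -0.1247239 ,
       -0.02717053]), 'joint_torque': array([-4.27688281e-05, -4.96903324e+01, -3.89395022e+01,  5.65079938e-05,
        1.13978577e-02, -1.95684254e-05]), 'eef_pos': array([ 237.3626221 , -577.57546699,  249.2216569 ]), 'tool_rot': array([-9.01079300e+01,  1.32797922e-02, -1.57665835e+02]), 'force': array([-0.42889069,  0.69411844,  0.58221107]), 'moment': array([ 0.00779628,  0.06922873, -0.07377534]), 'grip_width': 0.9986951234511834}
scene {'mtx': array([[358.86207206,   0.        , 257.30399191],
       [  0.        , 358.86207206, 194.08910364],
       [  0.        ,   0.        ,   1.        ]]), 'eye': array([ 903.3739339 ,  534.67014873, 1001.19309258]), 'attitude': array([-141.73448445,    1.00869025,  137.5663433 ])}
side {'mtx': array([[423.03088465,   0.        , 254.35214149],
       [  0.        , 423.03088465, 191.15891812],
       [  0.        ,   0.        ,   1.        ]]), 'eye': array([306.71915053, 955.24078052, 945.01872224]), 'attitude': array([-128.6511994 ,    0.49844545, -168.88130592])}
{'mtx': array([[290.54781527,   0.        , 257.01926125],
       [  0.        , 290.54781527, 196.11894807],
       [  0.        ,   0.        ,   1.        ]]), 'T_tool_cam': array([[-1.38597538e-04,  9.62202112e-01,  2.72336328e-01,
        -6.91795956e+01],
       [ 6.11116798e-04, -2.72336198e-01,  9.62201965e-01,
        -1.22753541e+02],
       [ 9.99999804e-01,  2.99788128e-04, -5.50272748e-04,
         6.05475851e-01],
       [ 0.00000000e+00,  0.00000000e+00,  0.00000000e+00,
         1.00000000e+00]])}
```

View pics/scene0_raw.png

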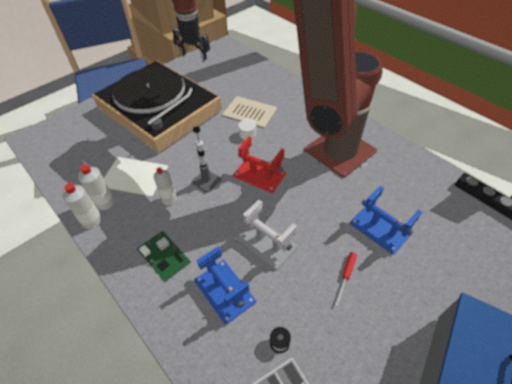

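View pics/side0_raw.png

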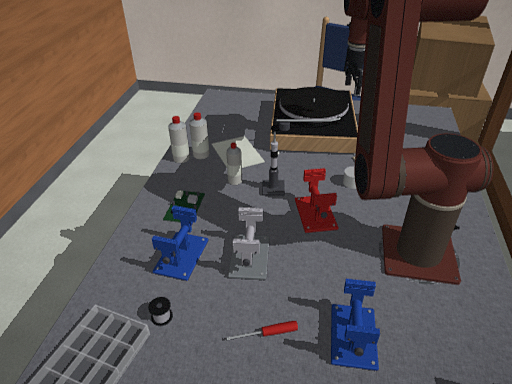

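View pics/wrist0_raw.png

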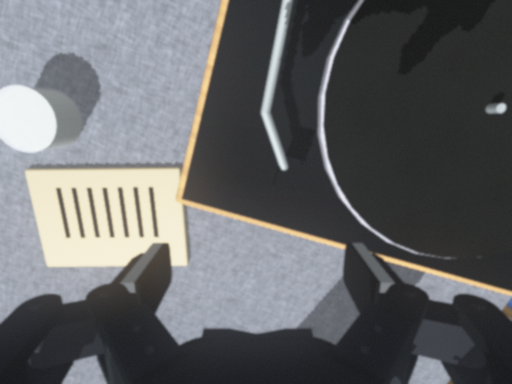

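The candidates for the holder are red at scene (262,165), blue at (225,285), blue at (385,220) and grey/aluminium at (270,235). The description fits the grey one. The pump is at scene (202,160) and side (273,170), and nothing else resembles it. I'll check both in close crops.

Run:
```python
import cv2,numpy as np
a=cv2.imread('pics/scene0_raw.png');b=cv2.imread('pics/side0_raw.png')
def c(i,x,y,w,h,s): return cv2.resize(i[y:y+h,x:x+w],None,fx=s,fy=s,interpolation=cv2.INTER_CUBIC)
cv2.imwrite('pics/c1.png',np.hstack([c(a,230,190,80,80,5),c(b,215,195,80,80,5)]))
cv2.imwrite('pics/c2.png',np.hstack([c(a,165,115,80,80,5),c(b,235,125,80,80,5)]))
```

```text
(no output)
```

View pics/c1.png

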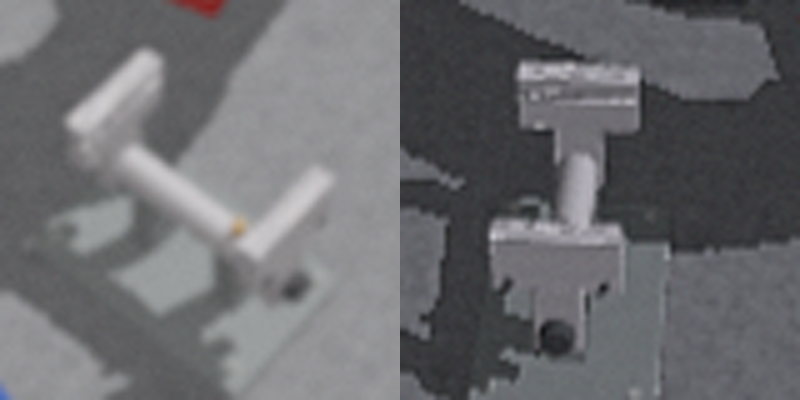

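View pics/c2.png

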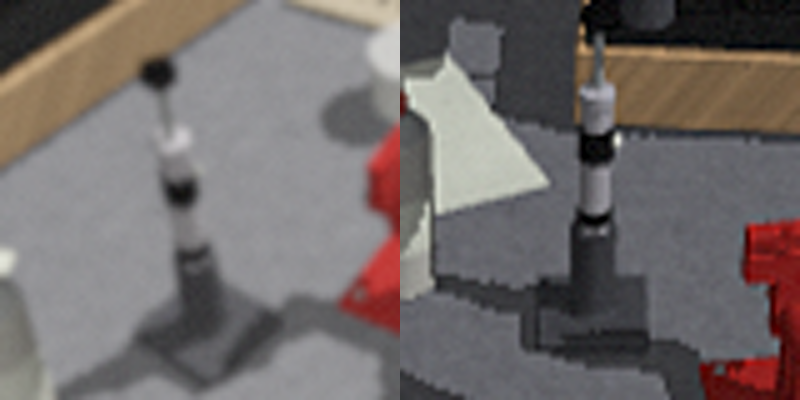

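The left crop pair confirms the grey holder: bright tube, dark knob at the near end, no bright colour. Pump knob is at scene ~(196,129) and side ~(355,~130), partly behind the gripper. Next I'll cast rays onto the given heights.

```bash
cat >> h.py <<'E'
from scipy.spatial.transform import Rotation as Ro
def RM(rpy): return Ro.from_euler('xyz',rpy,degrees=True).as_matrix()
def cam(n):
    c=cams.get_calibration(n)
    if n=='wrist':
        s=monitor.state();T=np.eye(4);T[:3,:3]=RM(s['tool_rot']);T[:3,3]=s['eef_pos'];T=T@c['T_tool_cam']
        return c['mtx'],T[:3,3],T[:3,:3]
    return c['mtx'],c['eye'],RM(c['attitude'])
def plane(C,uv,z):
    K,e,R=C;d=R@np.linalg.inv(K)@np.array([uv[0],uv[1],1.]);return e+d*(z-e[2])/d[2]
def proj(C,p):
    K,e,R=C;q=K@(R.T@(np.asarray(p,float)-e));return q[:2]/q[2]
def tri(C1,u1,C2,u2):
    A=[];b=[]
    for C,u in((C1,u1),(C2,u2)):
        K,e,R=C;d=R@np.linalg.inv(K)@np.array([u[0],u[1],1.]);d/=np.linalg.norm(d);P=np.eye(3)-np.outer(d,d);A.append(P);b.append(P@e)
    return np.linalg.solve(sum(A),sum(b))
E
python3 - <<'E'
from h import *
S=cam('scene');D=cam('side')
f=lambda x,y,ox,oy:(ox+x/5-.4,oy+y/5-.4)
print('knob scene',plane(S,f(157,70,165,115),256))
print('foot corners',[plane(S,f(*p,165,115),14).round() for p in((140,335),(208,375),(283,315))])
print('nearjaw scene',[plane(S,f(*p,230,190),145).round() for p in((245,242),(258,256),(333,180),(320,167))])
print('farjaw scene',[plane(S,f(*p,230,190),145).round() for p in((67,122),(80,137),(162,65),(150,50))])
print('nearjaw side',[plane(D,f(*p,215,195),145).round() for p in((490,222),(490,240),(622,242),(622,225)) for p in [(p[0]-400,p[1])]])
print('farjaw side',[plane(D,f(*p,215,195),145).round() for p in((517,62),(517,80),(640,82),(640,66)) for p in [(p[0]-400,p[1])]])
k=plane(S,f(157,70,165,115),256)
print('proj knob side',proj(D,k), 'barrel top side', plane(D,f(198,90,235,125),198),plane(S,f(173,135,165,115),198))
E
```

```text
knob scene [ 480.3849264  -229.50997457  256.        ]
foot corners [array([ 523., -255.,   14.]), array([ 509., -191.,   14.]), array([ 435., -198.,   14.])]
nearjaw scene [array([520., 181., 145.]), array([521., 192., 145.]), array([455., 186., 145.]), array([454., 174., 145.])]
farjaw scene [array([539.,  52., 145.]), array([540.,  65., 145.]), array([470.,  59., 145.]), array([468.,  46., 145.])]
nearjaw side [array([524., 185., 145.]), array([521., 198., 145.]), array([452., 187., 145.]), array([455., 174., 145.])]
farjaw side [array([539.,  56., 145.]), array([535.,  71., 145.]), array([466.,  60., 145.]), array([468.,  46., 145.])]
proj knob side [274.21767316 126.24465484] barrel top side [ 478.30303381 -223.64782787  198.        ] [ 477.33711237 -231.03067973  198.        ]
```

>>> {"api": "send_rows", "payload": {"motion": [[[0, -20, -40, -15, 0], [0, -60, -80, -40, 0], [0, -105, -80, -68, 0], [0, -150, -80, -97, 0], [0, -195, -80, -126, 0], [0, -240, -80, -155, 0], [0, -280, -80, -182, 0], [0, -300, -80, -195, 0]]], "force": 60}}

```text
clock: 0.95
eef_pos: [441.6, -281.2, 329.7]
tool_rot: [-90.1, 0.0, -157.6]
force: [-0.3, -0.7, -0.6]
grip_width: 0.001
```

Run:
```python
from h import *
C=cam('wrist'); s=monitor.state();print(s['eef_pos'],s['tool_rot'],s['joints'])
snap('wrist','w1');snap('scene','s1');snap('side','d1')
print(proj(C,[479,-228,256]))
```

```text
[ 441.60312195 -281.20013435  329.70330378] [-9.00960691e+01  2.22857638e-02 -1.57646223e+02] [-4.11606919e+01 -3.73186096e+00  9.63353350e+01  6.28520096e-02
  8.74725750e+01  2.64826994e+01]
[203.82552443 136.3819426 ]
```

View pics/w1_raw.png

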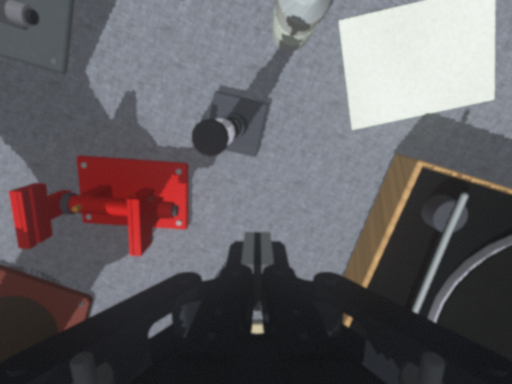

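View pics/d1_raw.png

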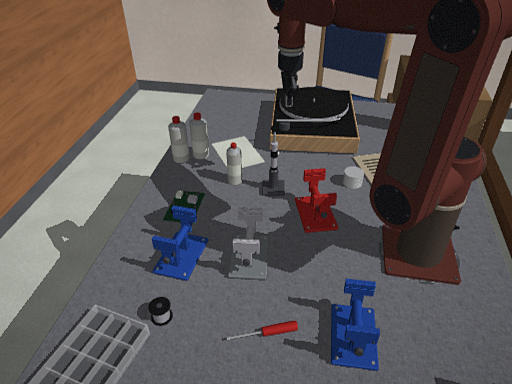

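Run:
```python
from h import *
im=cv2.imread('pics/w1_raw.png'); C=cam('wrist');S=cam('scene');D=cam('side')
c=lambda i,x,y,w,h,s: cv2.resize(i[y:y+h,x:x+w],None,fx=s,fy=s,interpolation=cv2.INTER_CUBIC)
d=cv2.imread('pics/d1_raw.png')
cv2.imwrite('pics/c3.png',np.hstack([c(im,170,90,80,80,5),c(d,235,115,80,80,5)]))
g=im.max(2)[100:170,180:240]; m=(g<45).astype('uint8')
n,l,st,ce=cv2.connectedComponentsWithStats(m)
for k in range(1,n):
    if st[k,4]>50: print(st[k],ce[k]+[180,100])
for uv in((210.5,136.5),(211,137)): print(plane(C,uv,256))
```

```text
[ 480.76396056 -231.83486471  256.        ]
[ 480.58516525 -232.25414561  256.        ]
```

View pics/c3.png

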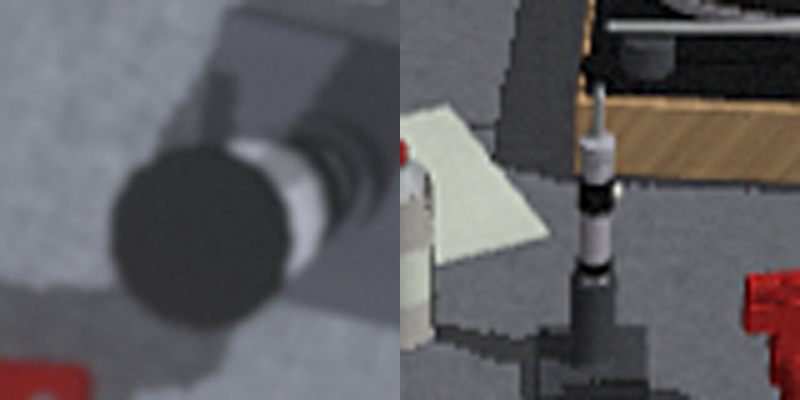

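>>> {"api": "send_rows", "payload": {"motion": [[[0, -30, 0, -17, 0], [0, -55, 0, -31.5, 0], [0, -55, 20, -31.5, 0], [0, -55, 40, -31.5, 0], [0, -55, 40, -31.5, 0]]]}}

```text
clock: 1.6
eef_pos: [478.7, -230.9, 286.3]
tool_rot: [-90.4, -0.2, -157.4]
force: [0.4, 0.6, -0.2]
grip_width: 0.006
```

Run:
```python
from h import *
C=cam('wrist'); s=monitor.state();print(s['eef_pos'],s['tool_rot'],s['force'])
w=snap('wrist','w2');d=snap('side','d2');e=snap('scene','s2')
c=lambda i,x,y,w,h,s: cv2.resize(i[y:y+h,x:x+w],None,fx=s,fy=s,interpolation=cv2.INTER_CUBIC)
cv2.imwrite('pics/c4.png',np.hstack([c(d,235,95,80,80,5),c(e,155,85,80,80,5)])[:,:,::-1])
```

```text
[ 478.7361324  -230.87327738  286.31192767] [ -90.37713954   -0.20064648 -157.44120995] [ 0.37157484  0.58429821 -0.18861754]
```

View pics/c4.png

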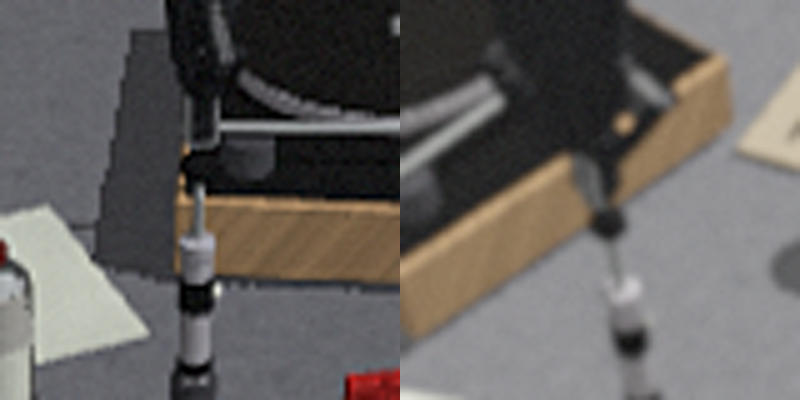

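View pics/w2_raw.png

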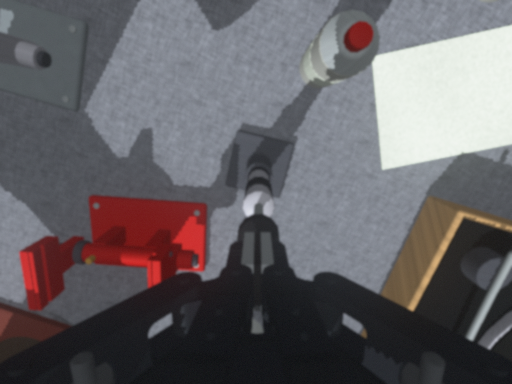

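Fingertips line up over the knob in both views (scene ~(196,129), side ~(274,128)). Pressing in stages.

>>> {"api": "send_rows", "payload": {"motion": [[[0, -1, 8, 0, 0], [0, -1, 16, 0, 0], [0, -1, 24, 0, 0], [0, -1, 32, 0, 0], [0, -1, 40, 0, 0], [0, -1, 46, 0, 0], [0, -1, 50, 0, 0], [0, -1, 52, 0, 0]]]}}

```text
clock: 2.55
eef_pos: [481.9, -232.2, 240.2]
tool_rot: [-89.9, 0.1, -157.5]
force: [-2.8, -0.8, 10.7]
grip_width: 0.004
```

>>> {"api": "send_rows", "payload": {"motion": [[[0, 1, 5, 0, 0], [0, 1, 9, 0, 0], [0, 1, 12, 0, 0], [0, 1, 14, 0, 0], [0, 1, 14, 0, 0], [0, 1, 14, 0, 0]]]}}

```text
clock: 3.15
eef_pos: [482.1, -232.6, 229.9]
tool_rot: [-89.8, 0.2, -157.4]
force: [-5.5, 6.4, 20.5]
grip_width: 0.002
```

>>> {"api": "send_rows", "payload": {"motion": [[[0, 0, 4, 0, 0], [0, 0, 5, 0, 0], [0, 0, 5, 0, 0], [0, 0, 5, 0, 0]]]}}

```text
clock: 3.55
eef_pos: [482.5, -232.7, 229.8]
tool_rot: [-89.6, 0.3, -157.4]
force: [-12.1, 8.3, 28.6]
grip_width: 0.002
```

Force rose from 20 to 29 N with z unchanged at 229.8, so the plunger is at its stop. I'll lift off and check the latch.

>>> {"api": "send_rows", "payload": {"motion": [[[0, 0, -5, 0, 0], [0, 0, -15, 0, 0], [0, 0, -35, 0, 0], [0, 0, -70, 0, 0], [0, 0, -110, 0, 0], [0, 0, -120, 0, 0]]]}}

```text
clock: 4.15
eef_pos: [482.9, -233.1, 354.7]
tool_rot: [-89.3, 0.5, -157.4]
force: [0.5, -0.7, 0.2]
grip_width: 0.002
```

Run:
```python
from h import *
C=cam('wrist'); s=monitor.state();print(s['eef_pos'],s['tool_rot'],s['force'])
d=snap('side','d3');e=snap('scene','s3')
c=lambda i,x,y,w,h,s: cv2.resize(i[y:y+h,x:x+w],None,fx=s,fy=s,interpolation=cv2.INTER_CUBIC)
cv2.imwrite('pics/c5.png',np.hstack([c(d,235,95,80,80,5),c(e,155,95,80,80,5)])[:,:,::-1])
S=cam('scene');D=cam('side')
for z in(256,213.5):print(z,(proj(D,[480.5,-231,z])-[235,95])*5,(proj(S,[480.5,-231,z])-[155,95])*5+[400,0])
```

```text
[ 482.90657664 -233.13350571  354.72591859] [ -89.29395625    0.52321524 -157.39854078] [ 0.50530167 -0.74833627  0.16663312]
256 [196.27433282 155.06052045] [603.42315649 166.91756444]
213.5 [194.93830199 211.71396425] [613.54773391 217.60344549]
```

View pics/c5.png

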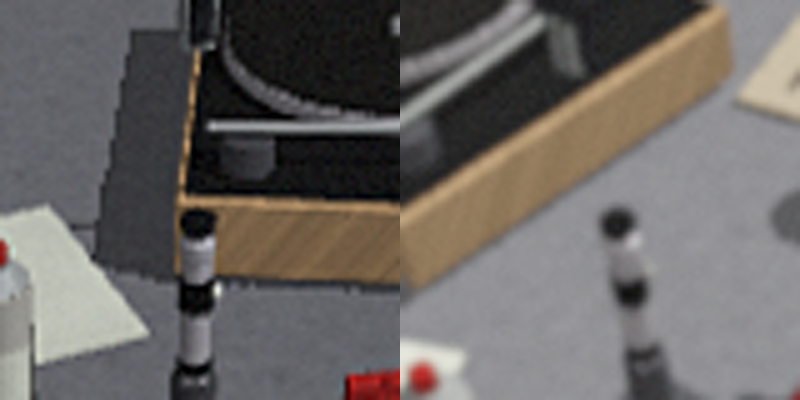

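The plunger is latched: the knob sits at crop (198,215) and (617,215), matching the predicted 213.5 mm height. Moving over the holder.

>>> {"api": "send_rows", "payload": {"motion": [[[60, -15, 0, -38, 0.3], [60, -33, 0, -82, 0.8], [60, -52, 5, -128, 1.3], [60, -71, 10, -175, 1.8], [60, -90, 15, -222, 2.3], [60, -109, 20, -268, 2.7], [60, -128, 25, -315, 3], [60, -142, 30, -350, 3]]]}}

```text
clock: 5.05
eef_pos: [477.9, 147.2, 316.8]
tool_rot: [-89.6, 0.4, -172.4]
force: [0.2, -1.1, -0.0]
grip_width: 0.704
```

>>> {"api": "send_rows", "payload": {"motion": [[[60, 0, 0, 0, 0], [60, 0, 0, 0, 0]]]}}

```text
clock: 5.25
eef_pos: [476.5, 147.8, 314.1]
tool_rot: [-89.6, 0.1, -172.2]
force: [-0.4, -0.0, -0.3]
grip_width: 0.702
```

Run:
```python
from h import *
C=cam('wrist'); s=monitor.state();print(s['eef_pos'],s['tool_rot'],s['joints'])
snap('wrist','w4')
print(proj(C,[487.5,184,145]),proj(C,[503,57,145]))
```

```text
[476.53220489 147.8139074  314.05709096] [-8.95641044e+01  9.88491711e-02 -1.72226051e+02] [  8.44844104  -6.99311246 101.01555141  -0.43815923  85.88397006
  90.70596041]
[221.56769162 168.9148063 ] [347.05642343 170.53883798]
```

View pics/w4_raw.png

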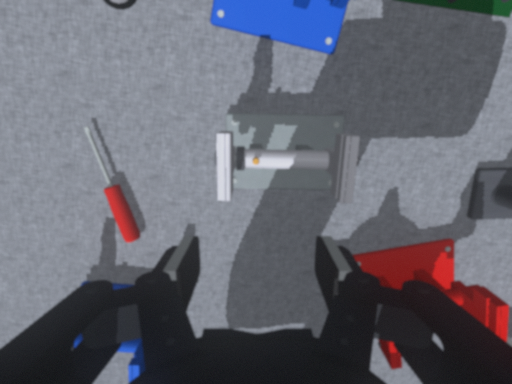

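The near jaw (wrist image, ~(224,166)) has the dark collar beside it at (240,158), so it is the sprung one. Refining its position.

Run:
```python
from h import *
im=cv2.imread('pics/w4_raw.png')
cv2.imwrite('pics/c6.png',cv2.resize(im[115:215,195:375],None,fx=4.4,fy=4.4,interpolation=cv2.INTER_CUBIC))
g=cv2.cvtColor(im,cv2.COLOR_BGR2GRAY)
m=(g>150).astype('uint8');n,l,st,ce=cv2.connectedComponentsWithStats(m)
C=cam('wrist')
for k in range(1,n):
    x,y,w,h,a=st[k]
    if a>150 and 190<ce[k][0]<370 and 110<ce[k][1]<220:
        pts=np.argwhere(l==k)[:,::-1].astype(np.float32); rc=cv2.minAreaRect(pts)
        print(st[k],ce[k],rc,[plane(C,p,145).round(1) for p in cv2.boxPoints(rc)],plane(C,rc[0],145))
```

```text
[227 116  27  32 338] [238.91715976 133.03550296] ((236.55300903320312, 132.29083251953125), (32.66503143310547, 21.915475845336914), 29.47589111328125) [array([522.5, 191.1, 145. ]), array([541.9, 182.5, 145. ]), array([530.5, 153.2, 145. ]), array([510.6, 161.4, 145. ])] [526.50476549 172.12646585 145.        ]
[268 126  27  23 392] [280.63520408 136.72704082] ((281.0, 136.99998474121094), (17.770639419555664, 27.68118667602539), 19.98310661315918) [array([516.4, 139.4, 145. ]), array([542.6, 133.9, 145. ]), array([539. , 116.7, 145. ]), array([512.7, 121.9, 145. ])] [527.83116153 127.97848042 145.        ]
[ 215  133   16   69 1012] [222.47035573 167.20454545] ((222.5, 167.0), (68.0, 15.0), 90.0) [array([523. , 193.1, 145. ]), array([525. , 178.4, 145. ]), array([455.4, 170.8, 145. ]), array([453.3, 186.5, 145. ])] [490.28539442 182.32402748 145.        ]
[ 234  153   61   38 1355] [261.06273063 169.49446494] ((263.9246520996094, 171.83628845214844), (59.35621643066406, 36.884037017822266), 1.8476102352142334) [array([468.5, 168.4, 145. ]), array([506.6, 171.5, 145. ]), array([512.6, 112.1, 145. ]), array([474.6, 106.9, 145. ])] [490.91539436 139.85097732 145.        ]
```

View pics/c6.png

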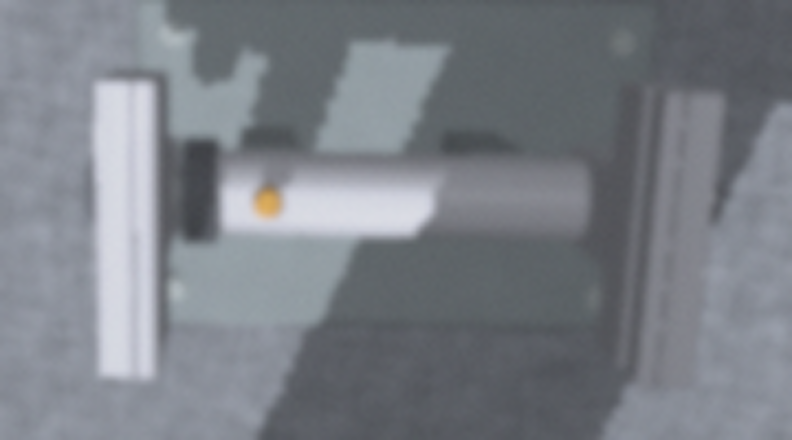

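>>> {"api": "send_rows", "payload": {"motion": [[[60, -10, 0, -18, 0.1], [60, -17, 0, -34, 0.2], [60, -17, 40, -34, 0.2], [60, -17, 80, -34, 0.2], [60, -17, 105, -34, 0.2], [60, -17, 115, -34, 0.2], [60, -17, 115, -34, 0.2]]]}}

```text
clock: 6.0
eef_pos: [489.3, 180.4, 198.1]
tool_rot: [-89.5, 0.0, -173.4]
force: [-0.3, -0.1, 0.9]
grip_width: 0.701
```

Run:
```python
from h import *
C=cam('wrist'); s=monitor.state();print(s['eef_pos'],s['tool_rot'])
w=snap('wrist','w5')
T=RM(s['tool_rot']); print('to go',T.T@(np.array([489,183,126])-s['eef_pos']))
print(proj(C,[489,183,145]))
```

```text
[489.27939451 180.40896098 198.1224416 ] [-8.95250762e+01  2.61781004e-03 -1.73444966e+02]
to go [-1.49233180e-02  7.20983639e+01 -3.20372088e+00]
[251.59790912 225.13422514]
```

View pics/w5_raw.png

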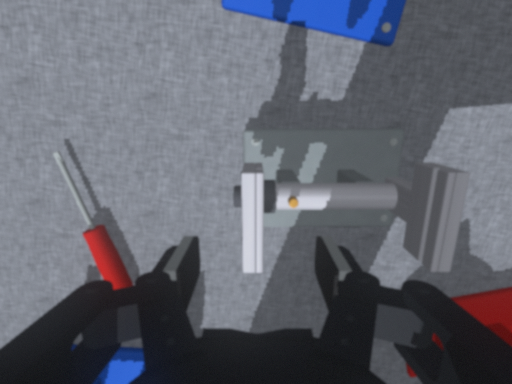

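>>> {"api": "send_rows", "payload": {"motion": [[[60, -2, 20, -2, 0], [60, -2, 45, -2.5, 0], [60, -2, 63, -3, 0], [60, -2, 70, -3, 0], [60, -2, 71, -3, 0], [60, -2, 71, -3, 0]]]}}

```text
clock: 6.65
eef_pos: [493.4, 183.6, 130.6]
tool_rot: [-89.6, 0.3, -173.4]
force: [-0.0, -0.3, -0.3]
grip_width: 0.703
```

Run:
```python
from h import *
s=monitor.state();print(s['eef_pos'],s['tool_rot'],s['force'])
w=snap('wrist','w6');d=snap('side','d6')
```

```text
[493.37922926 183.63773481 130.55480788] [ -89.55457728    0.31376643 -173.43556698] [-0.01268675 -0.27713261 -0.32633142]
```

View pics/w6_raw.png

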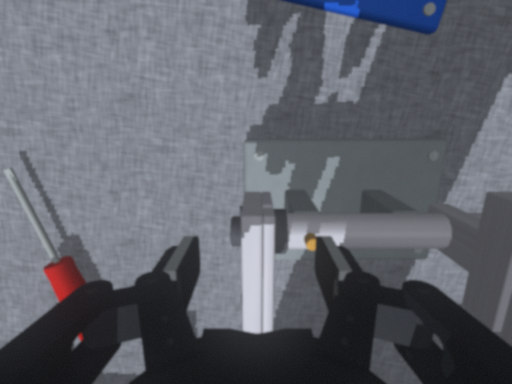

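View pics/d6_raw.png

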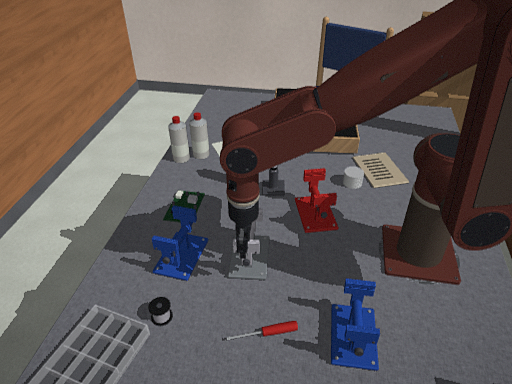

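The jaw (~(257,260)) stands centred between the open pads at (190,260) and (325,260). Closing.

>>> {"api": "send_rows", "payload": {"motion": [[[0, 0, 3, 0, 0], [0, 0, 3, 0, 0], [0, 0, 3, 0, 0], [0, 0, 3, 0, 0], [0, 0, 3, 0, 0], [0, 0, 3, 0, 0], [0, 0, 3, 0, 0]]], "force": 70}}

```text
clock: 7.45
eef_pos: [493.5, 183.6, 127.9]
tool_rot: [-89.6, 0.3, -173.4]
force: [-2.4, -3.8, 5.2]
grip_width: 0.152
```

Run:
```python
from h import *
s=monitor.state();print(s['eef_pos'],s['tool_rot'],s['force'],s['moment'])
w=snap('wrist','w7')
```

```text
[493.52924799 183.59261879 127.9243469 ] [ -89.55376517    0.34181683 -173.44241768] [-2.36824171 -3.84035215  5.21514752] [ 0.18000296  0.31360574 -0.10883676]
```

View pics/w7_raw.png

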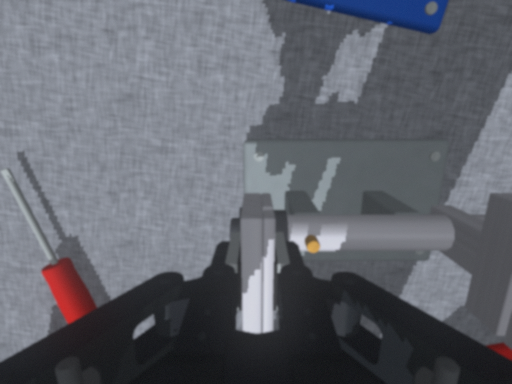

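>>> {"api": "send_rows", "payload": {"motion": [[[0, 0, 0, -5, 0], [0, 0, 0, -12, 0], [0, 0, 0, -19, 0], [0, 0, 0, -26, 0], [0, 0, 0, -33, 0], [0, 0, 0, -39, 0], [0, 0, 0, -43, 0], [0, 0, 0, -44, 0]]]}}

```text
clock: 8.3
eef_pos: [488.7, 226.1, 127.9]
tool_rot: [-89.4, 0.3, -173.4]
force: [-2.0, -10.9, 6.8]
grip_width: 0.156
```

Run:
```python
from h import *
s=monitor.state();p=s['eef_pos'];print(p,s['tool_rot'],s['force'],s['moment'])
print('pulled',np.linalg.norm((p-[493.53,183.59,127.92])[:2]))
w=snap('wrist','w8');d=snap('side','d8');e=snap('scene','s8')
c=lambda i,x,y,w,h,s: cv2.resize(i[y:y+h,x:x+w],None,fx=s,fy=s,interpolation=cv2.INTER_CUBIC)
cv2.imwrite('pics/c8.png',c(w,180,150,180,130,4)[:,:,::-1])
cv2.imwrite('pics/c8s.png',np.hstack([c(e,245,190,80,80,5),c(d,210,205,80,80,5)])[:,:,::-1])
```

```text
[488.6850649  226.14335055 127.88930821] [ -89.40547057    0.32224886 -173.43681861] [ -1.97144595 -10.89259463   6.79074951] [-0.55268855  0.39944316 -0.09160982]
pulled 42.82827382660381
```

View pics/c8.png

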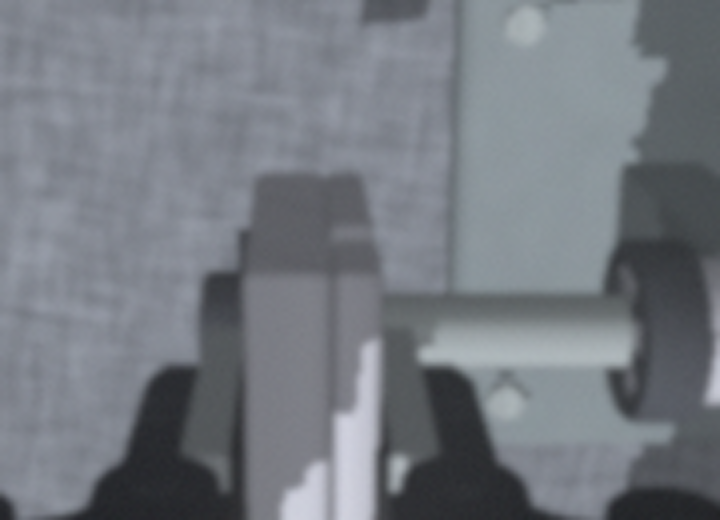

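View pics/c8s.png

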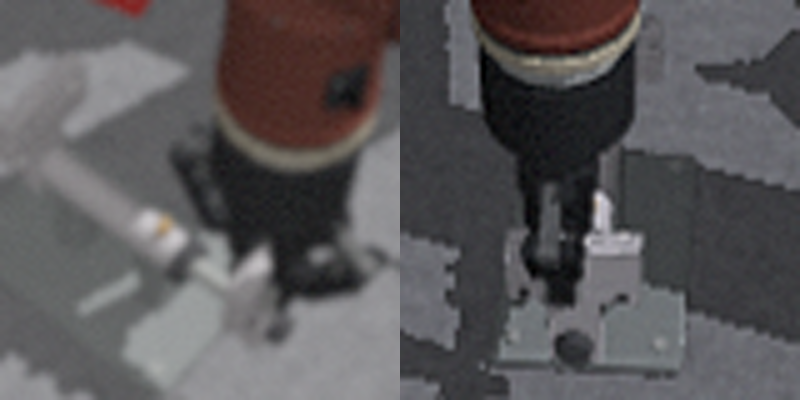

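The rod is out about 43 mm and the ring isn't visible yet at the collar's mouth (crop ~(630,325)), as expected. Continuing.

>>> {"api": "send_rows", "payload": {"motion": [[[0, 0, 0, -4, 0], [0, 0, 0, -7, 0], [0, 0, 0, -9.5, 0], [0, 0, 0, -10, 0], [0, 0, 0, -10, 0], [0, 0, 0, -10, 0]]]}}

```text
clock: 9.05
eef_pos: [487.7, 234.5, 127.9]
tool_rot: [-89.3, 0.3, -173.5]
force: [-0.7, -9.9, 6.4]
grip_width: 0.15
```

Run:
```python
from h import *
s=monitor.state();p=s['eef_pos'];print(p,s['tool_rot'],s['force'],s['moment'])
print('pulled',np.linalg.norm((p-[493.53,183.59,127.92])[:2]))
C=cam('wrist')
w=snap('wrist','w9');e=snap('scene','s9')
c=lambda i,x,y,w,h,s: cv2.resize(i[y:y+h,x:x+w],None,fx=s,fy=s,interpolation=cv2.INTER_CUBIC)
cv2.imwrite('pics/c9.png',c(w,270,190,100,75,7)[:,:,::-1])
```

```text
[487.72936548 234.47621062 127.91139516] [ -89.28076691    0.29477023 -173.4653475 ] [-0.66725706 -9.91102164  6.35696037] [-0.37802789  0.28555562  0.0040647 ]
pulled 51.21575726642136
```

View pics/c9.png

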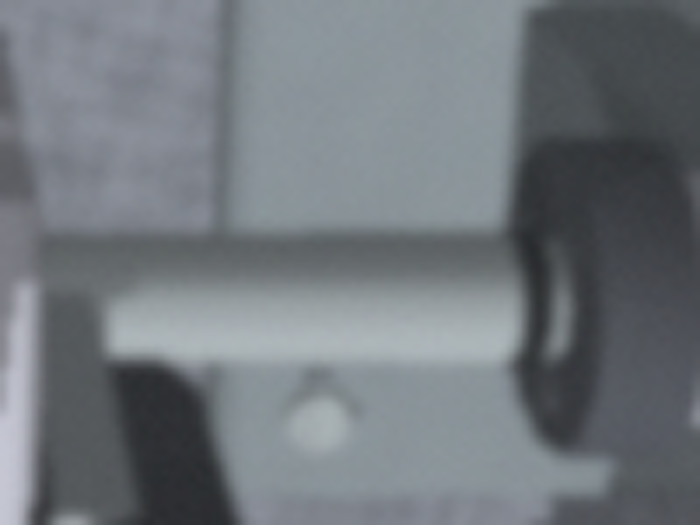

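Run:
```python
from h import *
w=cv2.imread('pics/w9_raw.png');v=cv2.imread('pics/w8_raw.png')
c=lambda i,x,y,w,h,s: cv2.resize(i[y:y+h,x:x+w],None,fx=s,fy=s,interpolation=cv2.INTER_NEAREST)
cv2.imwrite('pics/c10.png',np.hstack([c(v,322,205,33,50,12),c(w,333,205,33,50,12)]))
C=cam('wrist');u=np.array([-np.sin(np.radians(6.6)),np.cos(np.radians(6.6))])
for x in (340,344,348,352,356):
    g=w[230:238,x].mean(); p=plane(C,(x,234),81);print(x,g,p, p[:2]@u)
print('rows',[int(w[230:238,x].mean()) for x in range(330,362)])
```

```text
340 156.08333333333334 [490.30592811 180.84883702  81.        ] 123.2959431364344
344 119.41666666666667 [490.58238827 178.3243254   81.        ] 120.75638650974581
348 78.5 [490.85894434 175.79893805  81.        ] 118.21594892551089
352 70.41666666666667 [491.13559635 173.2726745   81.        ] 115.67462992525144
356 74.95833333333333 [491.41234437 170.74553431  81.        ] 113.13242905017108
rows [156, 156, 156, 156, 156, 156, 156, 156, 156, 155, 156, 156, 154, 145, 119, 82, 56, 55, 78, 108, 116, 96, 70, 59, 59, 66, 74, 79, 81, 81, 80, 80]
```

View pics/c10.png

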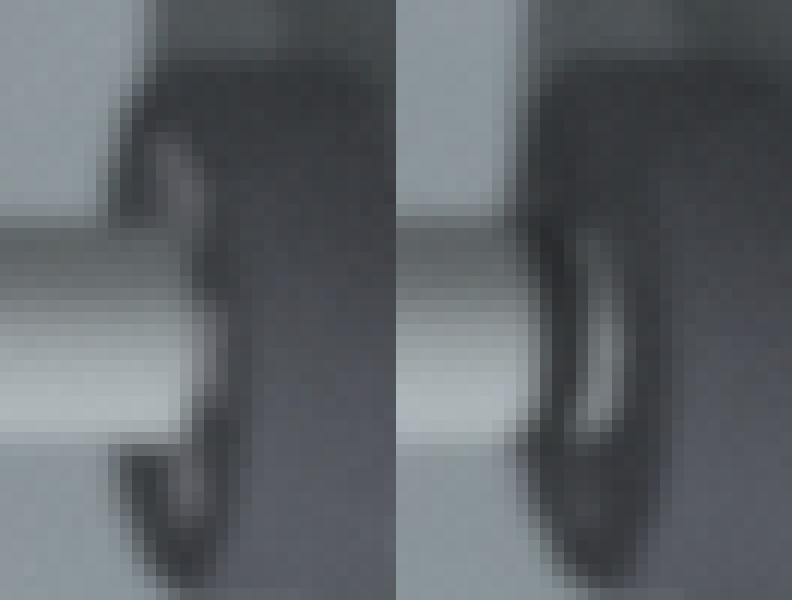

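The ring's black band (x≈345–348) is fully out and a sliver of bright rod (x≈349–352) shows behind it. That puts the jaw at about 51–52 mm, which agrees with 51.2 mm from the TCP. I'll do a last overview and a stillness check.

>>> {"api": "send_rows", "payload": {"motion": [[[0, 0, 0, 0, 0], [0, 0, 0, 0, 0], [0, 0, 0, 0, 0]]]}}

```text
clock: 9.45
eef_pos: [487.9, 232.9, 127.9]
tool_rot: [-89.1, 0.3, -173.5]
force: [-0.9, -11.2, 5.4]
grip_width: 0.153
```

Run:
```python
from h import *
s=monitor.state();p=s['eef_pos'];print(p,np.linalg.norm((p-[493.53,183.59,127.92])[:2]),s['force'],s['joint_velocities'].round(2),s['clock'])
snap('scene','s11')
```

```text
[487.89853134 232.86369745 127.93457706] 49.594462390670195 [ -0.9439025  -11.19205239   5.41997182] [ 0.11  0.01 -0.02 -0.   -0.05  0.07] 9.45
```

View pics/s11_raw.png

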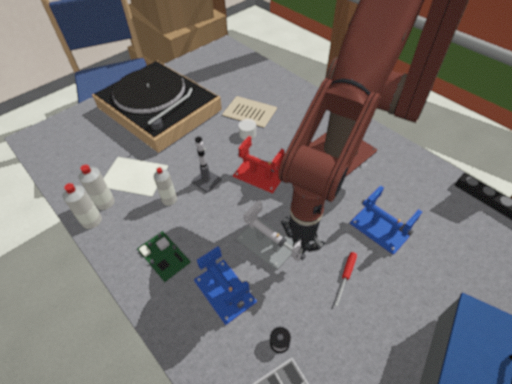

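Re-basing the target let the jaw sag to 49.6 mm. Pulling it back to about 51.5 mm and keeping that target.

>>> {"api": "send_rows", "payload": {"motion": [[[0, 0, 0, -2, 0], [0, 0, 0, -3.5, 0], [0, 0, 0, -3.5, 0], [0, 0, 0, -3.5, 0], [0, 0, 0, -3.5, 0], [0, 0, 0, -3.5, 0], [0, 0, 0, -3.5, 0], [0, 0, 0, -3.5, 0]]]}}

```text
clock: 10.3
eef_pos: [487.7, 234.9, 127.9]
tool_rot: [-89.0, 0.2, -173.5]
force: [-0.3, -10.0, 5.0]
grip_width: 0.153
```

Run:
```python
from h import *
for i in range(4):
    s=monitor.state();p=s['eef_pos'];print(np.linalg.norm((p-[493.53,183.59,127.92])[:2]),s['force'],s['grip_width'],s['clock'])
    w=snap('wrist','w12_%d'%i)
print([int(w[230:238,x].mean()) for x in range(330,362)])
cv2.imwrite('pics/c12.png',cv2.resize(w[190:265,270:370],None,fx=7,fy=7)[:,:,::-1])
```

```text
51.68165671516305 [-0.32928323 -9.9761961   5.01597545] 0.15262591093988126 10.3
51.657140589665865 [ -1.20122725 -11.23452562   5.35477322] 0.1538639102607616 10.35
51.67034133459939 [ -1.8075942  -10.1316517    5.16115257] 0.15779314756350135 10.4
51.672682389462324 [ -0.99401022 -10.86830655   5.42766795] 0.15475487747997685 10.45
[158, 158, 158, 158, 157, 158, 158, 158, 158, 158, 158, 157, 152, 134, 101, 68, 54, 65, 96, 125, 133, 112, 79, 61, 59, 63, 71, 79, 81, 81, 81, 80]
```

View pics/c12.png

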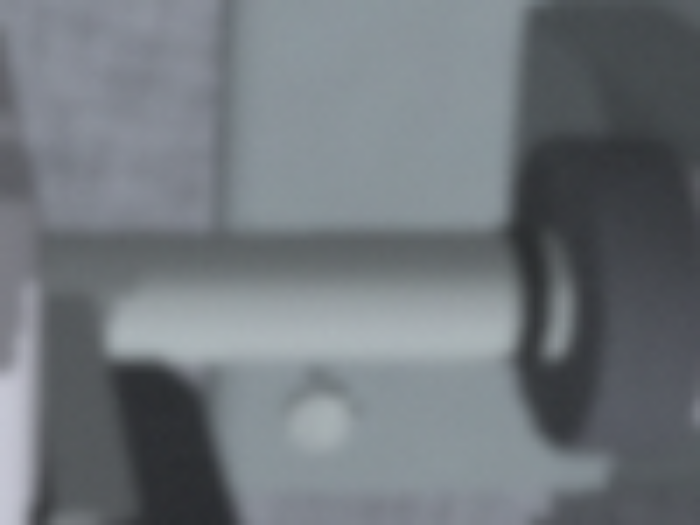

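The jaw is still at 51.7 mm with the spring force steady near 10.5 N, and the ring is just out with bright rod behind it. Handing in.

Run:
```python
from h import *
print(workorder.finish_job())
```

```text
the job is handed in; nothing more can be done
None
```

The pump is latched, and the sprung jaw of the grey holder is held in the gripper at its mark. I handed the job in at about 10.5 s; no verdict was reported.

- **Pump:** I pressed the plunger with closed fingers. At the stop the force rose from 20 to 29 N with no further travel. After lift-off, the knob sat where a latched plunger should in both the scene and side views.
- **Jaw:** By TCP travel it is 51.7 mm out. It held steady over the last 0.15 s, with about 10.5 N of spring pull and a 70 N grip. The wrist view shows the black ring fully out, with a sliver of bright rod behind it.
- **One correction:** A hold command re-based its target, and the jaw sagged from 51.2 to 49.6 mm. I pulled it back to 51.7 mm and kept that target.
- **Bystanders:** The spray can, board, solder reel and screwdriver looked unmoved in the last overview picture. I judged this by eye and did not measure it.
- **Position differences:** My jaw position readings differed by 2–4 mm between cameras, which did not affect the grasp.

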